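Sort three look-alike water filters by weight and click the fresh one into the tank

TASK

Three water filters that look alike have got mixed up: one is fresh and dry (middling weight), one is used and waterlogged (heavy), one is just an empty housing (light). Lift each to judge its weight, then press the fresh one straight down into the seat in the water tank, firmly but not roughly, until it clicks home, set the waterlogged one down gently, upright, in the red waste tub and the empty housing likewise in the yellow refill tray. Do not tip a filter over, and leave everything else on the bench where it is.

Things in the scene. Friction and masses are not known exactly. Their poses are not given: they have to be found in the camera images.
- filter_a: White water filter with blue foot, band and neck, one of three look-alikes, standing. Origin: centre of underside; z up its axis; yaw means nothing. 145 mm tall: foot flange 76 mm wide, 0 to 6 mm up; body 68 mm wide to 104 mm; round grip neck 34 mm wide, 104 to 145 mm up.
- filter_b: White water filter with blue foot, band and neck, one of three look-alikes, standing. Origin: centre of underside; z up its axis; yaw means nothing. Sizes as filter_a. All in, the empty housing weighs about 135 g (1.3 N), the fresh dry filter 270 g (2.65 N), the waterlogged one 460 g (4.5 N), each within 30 g.
- filter_c: White water filter with blue foot, band and neck, one of three look-alikes, standing. Origin: centre of underside; z up its axis; yaw means nothing. Sizes as filter_a. Which of the three is the fresh, waterlogged or empty one changes every time and shows only in the weight. The block inside has 2 mm of play.
- tank: Clear water tank of the coffee machine, black rim: open box 130 x 200 mm (x, y), 70 mm high, 3 mm walls, fixed to the bench; the filter seat is in the middle of its floor. Origin: centre of its underside, z up.
- seat (a point): Centre of the seat's flat top, 11 mm above the bench; a filter that is home has its origin here. White guide ribs around it leave a circle 79 mm wide, flared to about 90 mm at the top, 24 mm above the seat. Two orange spring catches face each other on its y axis, inside the tank. z up.
- catch0 (a joint): Orange spring catch on the seat's +y side, 26 mm high: 0 m at rest, grows to 0.003 as it is pushed outward. A lowered filter stops on the catches, foot about 14 mm too high; pushed straight down with some 8 to 16 N it gives, first springily, then easily, and snaps under them onto the seat. It then has 1.5 mm of play upward and cannot be pulled out.
- catch1 (a joint): The same catch on the seat's -y side. If one catch gives before the other the filter leans that way and may stick: hold it firmly, best with the fingers closing along the seat's y axis, or let go, then push with shut fingers on top of its neck.
- waste_tub: RED waste tub: open plastic box 140 x 120 mm (x, y), walls 45 mm high and 4 mm thick, floor 4 mm thick; fixed to the bench. Origin: centre of its underside, z up.
- refill_tray: YELLOW refill tray: open plastic box 140 x 120 mm (x, y), walls 45 mm high and 4 mm thick, floor 4 mm thick; fixed to the bench. Origin: centre of its underside, z up.
- screwdriver: screwdriver with red handle, 190 mm, lying. Leave alone.
- valve_ring: small white ceramic ring, 34 mm wide, 14 mm high. Leave alone.
- pump: vibration pump, about 130 x 45 x 44 mm, lying. Leave alone.
- gear_motor: white gearbox with steel motor, about 120 x 50 x 40 mm. Leave alone.
- burr_ring: steel grinder burr ring, 64 mm wide, 12 mm high. Leave alone.
- mug: white mug, 76 mm wide, 85 mm high. Leave alone.
- brew_unit: black brew unit, about 75 x 75 x 97 mm. Leave alone.
Things that resemble listed ones, but are neither listed nor needed, are in the scene too. What is meant by the tank is not blue, and is the larger of those in its own colour.

How it is judged:
By the outcome, as a careful person would: the job done as asked, in the order asked, and still so for the second after the job is handed in, with the robot touching nothing.
It also fails if it takes over 72 s, if anything falls off the work surface, if the arm or the gripper's body presses on something with over 40 N, if the wrist force passes 120 N, or if a joint passes its speed limit or range.

ROBOT

A 7-joint arm with a two-finger parallel gripper is mounted at the origin on the work surface. World frame = base frame: x ahead of the robot, y to its left, z up, the work surface at z = 0. Lengths are in m, angles in rad, forces in N, time in s.
With the tool pointing down it reaches from about 0.425 to 1.025 m from the base axis. Payload 9.4 kg.
Tool frame: the origin (TCP) lies midway between the tips of the shut fingers; the grasp point (between the pads) lies ctrl.grip_depth behind it (ctrl.grip_depth is the distance from the TCP to the grasp point, in m); z points along the fingers, y is the line along which they close (so a half turn about z gives the same grasp; the last joint's range is limited). The gripper opens to 85 mm and grips with 20 to 120 N. Pads are 22 mm wide; open, the fingers measure 114 mm over their backs; the gripper's body (76 mm by 85 mm) begins 54 mm behind the grasp point. The pads swing forward as they close: fully open they stand 13 mm farther back than shut.
Start: joints at [1.198, 0.599, -0.003, 1.599, 0.002, 0.943, -0.08], TCP at [0.211, -0.694, 0.231] pointing down, gripper open.
Joint ranges: [-2.57, 2.57], [-0.35, 1.97], [-1.29, 1.29], [0.11, 2.56], [-1.05, 4.19], [0.11, 1.86], [-2.63, 2.63]. Speed limits (rad/s): [2.22, 2.22, 3.01, 3.01, 3.14, 3.14, 3.14].

INTERFACE

Orientations are given as a rotation vector (axis times angle).
In Python, from rig import ctrl gives the robot as it stands.
- The arm moves only by the shell command python3 -m crank 'ROWS' [OPENING] [FORCE]. ROWS is JSON, a list of rows, each an object of numbers: "tx", "ty", "tz": the shift along the tool's x, y, z in mm; "ax", "ay", "az": the turn, a rotation vector about the tool's x, y, z in degrees. A call has 1 to 12 rows; each row is the pose to reach, as a shift and turn from the pose commanded when the call began, along the tool's axes at that moment; what a row does not reach only later rows make up. A row lasts 1/8 s, in which the tool goes at most 62.5 mm and 10.7 degrees, less where a joint would pass 70% of its speed; a pose out of reach is approached as far as the arm can. A call with a gripper value outside its range is refused whole. OPENING is the closure, from 0 (fully open) to 1 (shut), set as the call begins (- or left out, the last holds). The fingers move at their own pace and stop on an object; FORCE is the grip in N (left out, the last holds). Time passes only in rows, so rows that repeat a pose let the fingers close. It gives the time, the measured TCP pose, the force, the opening and the grip force at its end, in the units of the state.
- ctrl.read_state(): the state, without advancing time (a new reading comes with each control period).
- ctrl.get_image(name): name is "scene" or "top" or "wrist"; returns (picture, depth): 400x640x3 uint8, red, green, blue; 400x640 float32, m along the optical axis (not along the pixel's ray), 0 where there is no reading.
- ctrl.camera_info(name): a dict with "fx", "fy", "cx", "cy" (pixels), "origin" and "attitude" of the camera in the world; the wrist camera has in their place "tool_from_camera" (4x4, takes a point from camera to tool coordinates, whose origin is the TCP and whose axes are the flange's). Camera axes: x right, y up, looking along -z (the intrinsics and any distortion apply to the point x, -y, -z); pixel columns grow to the right and rows downward; lengths in m; the calibration is good to about 2 mm. A picture is of the moment at which its call begins: read the wrist's pose just before it. camera_info takes no time and is no camera call.
- ctrl.close_job(): hands the job in; it is judged then, once.
The state is a dict: "time_s": time; "joint_positions": joint angles; "joint_vel": joint speeds; "effort": joint torques, N m; "tool_pos": TCP position; "tcp_rot": TCP orientation; "wrist_force": force on the tool from outside, world axes, zero at the start; "torque": the same for the moment, N m; "gripper_width": opening from 0.0 (shut) to 1.0 (fully open); "gripper_force": force on a finger pad.
Only numpy, scipy, OpenCV 4.12 (cv2) and the standard library are available. Lean on these libraries where they do the work, as an engineer would, in place of code of your own. Each camera call takes 0.05 s, during which the arm holds its last target. There are 200 camera calls.

## Working session

There is one attempt and no reset: what is moved stays moved. The work goes in short steps, Python scripts to look and compute and a shell command to move; the robot and the scene stay as the last step left them, time stands still between calls to the robot, and variables do not carry over. Pictures are saved under pics/ and viewed, at most 10 in all, crops included, and the job is handed in when it is done.

```bash
ls; mkdir -p pics
python3 - <<'E'
from rig import ctrl
import cv2,numpy as np
for n in("top","scene"):
    p,d=ctrl.get_image(n);cv2.imwrite(f"pics/{n}0.png",p[...,::-1]);np.savez(f"{n}0.npz",p=p,d=d)
    print(ctrl.camera_info(n))
print(ctrl.camera_info("wrist"),ctrl.grip_depth);print(ctrl.read_state())
E
```

```text
pics
{'fx': 381.29834646436746, 'fy': 381.29834646436746, 'cx': 322.32414466914304, 'cy': 194.05457035221218, 'origin': array([ 0.47815169, -0.10876977,  1.3373755 ]), 'attitude': array([ 0.05676072, -0.04662698, -1.5549166 ])}
{'fx': 431.0042198270855, 'fy': 431.0042198270855, 'cx': 318.4001727687471, 'cy': 200.10910754718162, 'origin': array([1.32045909, 0.161122  , 1.04490042]), 'attitude': array([0.45669027, 0.6365701 , 1.81537088])}
{'fx': 334.6700214171317, 'fy': 334.6700214171317, 'cx': 316.3444971974767, 'cy': 200.04557084352325, 'tool_from_camera': array([[-8.92980191e-05,  9.50121284e-01,  3.11880647e-01,
         7.98831046e-02],
       [ 9.99999654e-01,  3.42961074e-04, -7.58484472e-04,
        -1.13164537e-05],
       [-8.27615162e-04,  3.11880471e-01, -9.50120985e-01,
        -1.42821587e-01],
       [ 0.00000000e+00,  0.00000000e+00,  0.00000000e+00,
         1.00000000e+00]])} 0.0187
{'time_s': 0.1, 'joint_positions': array([ 1.19830937,  0.6000628 , -0.00253832,  1.6000345 ,  0.00174135,
        0.94291433, -0.07977124]), 'joint_vel': array([ 0.00015668, -0.00074758,  0.00056576, -0.0031409 , -0.00025689,
       -0.00062375, -0.00107184]), 'effort': array([ 5.16297383e-03, -7.77986383e+01,  1.56970058e+00, -2.58626103e+01,
        1.25923994e-02,  5.48765776e-03, -6.71342235e-07]), 'tool_pos': array([ 0.21121006, -0.69311489,  0.2304961 ]), 'tcp_rot': array([-3.10591594e+00, -4.62800395e-01,  4.62952536e-04]), 'wrist_force': array([0.30162041, 0.7515258 , 0.37489564]), 'torque': array([ 0.0607885 , -0.03159723, -0.03285036]), 'gripper_force': 0.0, 'gripper_width': 1.0003858459186106}
```

View pics/top0.png

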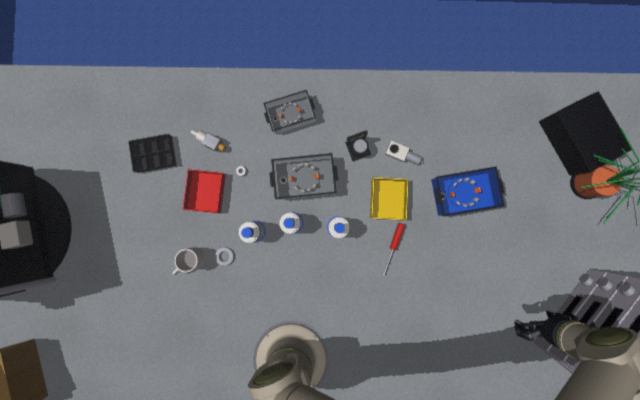

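View pics/scene0.png

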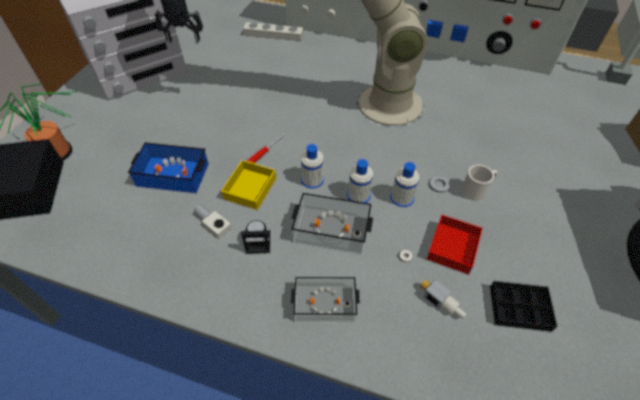

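The top view shows filters at about (249,231), (290,223) and (339,228), red tub (204,191) and yellow tray (390,199). There are three tanks: grey at (304,177), smaller grey at (290,111), blue at (467,191). The larger grey one at (304,177) fits "not blue, larger of its colour". I'll confirm that in a crop while measuring.

```bash
cat > h.py <<'E'
import numpy as np,cv2
from scipy.spatial.transform import Rotation as R
from rig import ctrl
def pose(n,st=None):
    i=ctrl.camera_info(n)
    if n=="wrist":
        st=st or ctrl.read_state()
        T=np.eye(4);T[:3,:3]=R.from_rotvec(st["tcp_rot"]).as_matrix();T[:3,3]=st["tool_pos"]
        T=T@i["tool_from_camera"]
    else:
        T=np.eye(4);T[:3,:3]=R.from_rotvec(i["attitude"]).as_matrix();T[:3,3]=i["origin"]
    return i,T
def ray(n,uv,z,st=None):
    i,T=pose(n,st);uv=np.atleast_2d(uv).astype(float)
    d=np.c_[(uv[:,0]-i["cx"])/i["fx"],-(uv[:,1]-i["cy"])/i["fy"],-np.ones(len(uv))]@T[:3,:3].T
    return T[:3,3]+d*((z-T[2,3])/d[:,2])[:,None]
def cloud(n,d,st=None):
    i,T=pose(n,st);v,u=np.mgrid[:d.shape[0],:d.shape[1]]
    c=np.stack([(u-i["cx"])/i["fx"]*d,-(v-i["cy"])/i["fy"]*d,-d],-1)
    return c@T[:3,:3].T+T[:3,3]
def blobs(m,amin=8):
    n,l,s,c=cv2.connectedComponentsWithStats(m.astype(np.uint8))
    return [(k,l==k,s[k],c[k]) for k in range(1,n) if s[k,4]>=amin]
E
python3 - <<'E'
from h import *
for n in("top","scene"):
    f=np.load(n+"0.npz");p,d=f["p"],f["d"];P=cloud(n,d);hsv=cv2.cvtColor(p,cv2.COLOR_RGB2HSV);H,S,V=cv2.split(hsv)
    print(n)
    blue=(H>105)&(H<125)&(S>150)&(V>80)
    for k,m,s,c in blobs(blue,15):
        if s[4]<400: print(" blue",c.round(1),s[4],"neck@.145",ray(n,c,.145)[0].round(4),"depth med",np.median(P[m],0).round(3),P[m][:,2].max().round(3))
    for nm,m0,zz in(("red",((H<6)|(H>174))&(S>150),.045),("yel",(H>20)&(H<32)&(S>150),.045),("orange",(H>6)&(H<16)&(S>130),.037)):
        for k,m,s,c in blobs(m0,6 if nm=="orange" else 200):
            Q=P[m&(d>0)]
            print(" ",nm,c.round(1),s[4],ray(n,c,zz)[0].round(4),"z",np.percentile(Q[:,2],[5,50,95]).round(3))
            if nm!="orange":
                # rim: points near top height
                r=Q[Q[:,2]>.03][:,:2].astype(np.float32)
                if len(r)>10: print("    rim",cv2.minAreaRect(r))
                a=cv2.minAreaRect(np.argwhere(m)[:,::-1].astype(np.float32));cr=ray(n,cv2.boxPoints(a),.045)
                print("    sil@.045",cr[:,:2].mean(0).round(4),cr[:,:2].round(3).tolist())
p=np.load("top0.npz")["p"]
cv2.imwrite("pics/crop1.png",cv2.resize(p[80:250,180:420,::-1],None,fx=3.3,fy=3.3,interpolation=cv2.INTER_CUBIC))
E
```

```text
top
 blue [434.4 183.9] 33 neck@.145 [ 0.594  -0.4512  0.145 ] depth med [ 0.605 -0.483  0.032] 0.05
 blue [439.3 209.4] 38 neck@.145 [ 0.5142 -0.4661  0.145 ] depth med [ 0.517 -0.5    0.033] 1.337
 blue [288.6 222.7] 70 neck@.145 [0.4657 0.0033 0.145 ] depth med [0.465 0.003 0.144] 0.15
 blue [339.1 227.3] 67 neck@.145 [ 0.4537 -0.1543  0.145 ] depth med [ 0.455 -0.154  0.145] 0.152
 blue [246.6 232.2] 72 neck@.145 [0.4342 0.1337 0.145 ] depth med [0.435 0.133 0.145] 1.337
  red [204.5 191. ] 1222 [0.5678 0.3017 0.045 ] z [-0.001  0.004  0.043]
    rim ((0.5684763193130493, 0.3079913854598999), (0.11927696317434311, 0.13498498499393463), 84.95709991455078)
    sil@.045 [0.5687 0.3077] [[0.508, 0.373], [0.643, 0.362], [0.63, 0.242], [0.495, 0.254]]
  yel [388.9 198.4] 1450 [ 0.552  -0.3259  0.045 ] z [-0.     0.005  0.044]
    rim ((0.5521770119667053, -0.32742834091186523), (0.11930973827838898, 0.1371687650680542), 87.75997924804688)
    sil@.045 [ 0.5525 -0.3259] [[0.486, -0.262], [0.623, -0.268], [0.619, -0.39], [0.482, -0.384]]
  orange [298.9 109.9] 9 [ 0.8554 -0.0139  0.037 ]
[... 1569 characters left out ...]
88], [0.499, -0.248], [0.678, -0.256]]
  orange [44.2 38.5] 3650 [ 0.0952 -1.4919  0.037 ] z [-0.369 -0.116  0.059]
  orange [ 49.6 137.5] 722 [ 0.5919 -1.0471  0.037 ] z [0.023 0.099 0.105]
  orange [250.  160.6] 7 [ 0.4729 -0.3592  0.037 ] z [0.019 0.025 0.028]
  orange [157.9 168.2] 17 [ 0.5978 -0.6229  0.037 ] z [0.023 0.028 0.037]
  orange [184.4 171.2] 9 [ 0.5821 -0.5363  0.037 ] z [0.026 0.031 0.038]
  orange [316.8 222.4] 25 [ 0.636  -0.0753  0.037 ] z [0.019 0.03  0.037]
  orange [346.1 227.9] 23 [0.6274 0.0099 0.037 ] z [0.02  0.029 0.038]
  orange [311.7 300.6] 19 [ 0.8698 -0.0091  0.037 ] z [0.006 0.023 0.029]
  orange [337.4 300.6] 16 [0.8491 0.0524 0.037 ] z [0.019 0.023 0.028]
```

View pics/crop1.png

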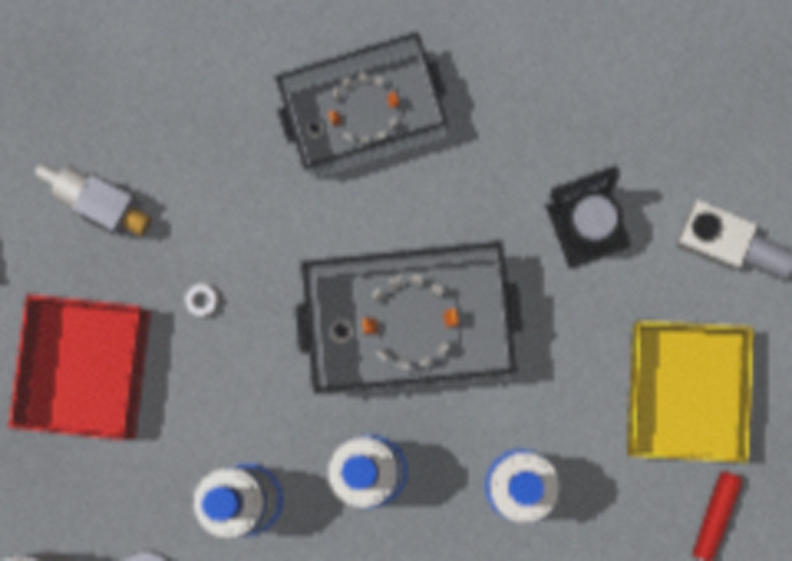

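The crop confirms it: the larger clear tank is at crop (410,318), its catches at (370,325) and (452,317). That puts the seat near (0.62, -0.035) with a yaw of about +6°. Next is a helper that converts targets into tool shifts.

```bash
cat >> h.py <<'E'
def go(x,y,z,yaw,base=None):
    """print shift/turn in tool axes from the (measured or given) pose to a tool-down pose; yaw deg of tool x in world"""
    s=ctrl.read_state();A=R.from_rotvec(s["tcp_rot"]).as_matrix()
    D=R.from_euler("z",yaw,degrees=True).as_matrix()@np.diag([1.,-1,-1])
    t=A.T@(np.array([x,y,z])-s["tool_pos"])*1000
    a=R.from_matrix(A.T@D).as_rotvec(degrees=True)
    print("to",(x,y,z,yaw),"t",t.round(1),"a",a.round(1),"rows",np.ceil(max(np.linalg.norm(t)/62.5,np.linalg.norm(a)/10.7)))
E
python3 -c "
from h import *
go(.457,-.152,.245,6.3)"
```

```text
to (0.457, -0.152, 0.245, 6.3) t [ 392.9 -446.   -13.9] a [-0.1  0.  10.7] rows 10.0
```

```bash
python3 -m crank '[{"tx":40,"ty":-45,"az":2},{"tx":80,"ty":-90,"az":4},{"tx":120,"ty":-136,"az":5},{"tx":160,"ty":-182,"az":6},{"tx":200,"ty":-228,"az":7},{"tx":240,"ty":-273,"az":8},{"tx":280,"ty":-318,"az":9},{"tx":320,"ty":-364,"az":10},{"tx":360,"ty":-409,"tz":-10,"az":11},{"tx":393,"ty":-446,"tz":-14,"az":10.7},{"tx":393,"ty":-446,"tz":-14,"az":10.7},{"tx":393,"ty":-446,"tz":-14,"az":10.7}]' 0 60
python3 - <<'E'
from h import *
st=ctrl.read_state();p,d=ctrl.get_image("wrist");cv2.imwrite("pics/w1.png",p[...,::-1])
H,S,V=cv2.split(cv2.cvtColor(p,cv2.COLOR_RGB2HSV));P=cloud("wrist",d,st)
m0=(H>105)&(H<125)&(S>150)&(V>80)
for k,m,s,c in blobs(m0,60):
    q=P[m];t=q[(q[:,2]>.135)&(q[:,2]<.155)]
    if len(t): print(c.round(1),s,"ray",ray("wrist",c,.145,st)[0].round(4),"top mid",((t.max(0)+t.min(0))/2).round(4),np.ptp(t,0).round(3), np.median(t,0).round(4))
print(st["time_s"],st["tool_pos"],st["wrist_force"])
E
```

```text
0.1 [ 0.21121006 -0.69311489  0.2304961 ] [0.30162041 0.7515258  0.37489564]invalid input
```

View pics/w1.png

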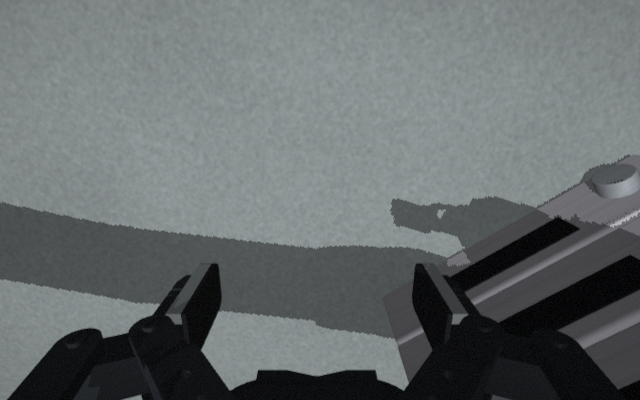

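The call was refused. The wrist picture shows only bench and the open fingers at (200,310) and (430,310). I'll retry with all keys in every row.

```bash
python3 -m crank '[{"tx":40,"ty":-45,"tz":0,"ax":0,"ay":0,"az":2},{"tx":80,"ty":-90,"tz":0,"ax":0,"ay":0,"az":4},{"tx":120,"ty":-136,"tz":0,"ax":0,"ay":0,"az":5},{"tx":160,"ty":-182,"tz":0,"ax":0,"ay":0,"az":6},{"tx":200,"ty":-228,"tz":0,"ax":0,"ay":0,"az":7},{"tx":240,"ty":-273,"tz":0,"ax":0,"ay":0,"az":8},{"tx":280,"ty":-318,"tz":0,"ax":0,"ay":0,"az":9},{"tx":320,"ty":-364,"tz":0,"ax":0,"ay":0,"az":10},{"tx":360,"ty":-409,"tz":-10,"ax":0,"ay":0,"az":10.7},{"tx":393,"ty":-446,"tz":-14,"ax":0,"ay":0,"az":10.7},{"tx":393,"ty":-446,"tz":-14,"ax":0,"ay":0,"az":10.7},{"tx":393,"ty":-446,"tz":-14,"ax":0,"ay":0,"az":10.7}]' 0 60
```

```text
time_s: 1.65
tool_pos: [0.4569, -0.1527, 0.2451]
tcp_rot: [3.137, 0.172, -0.001]
wrist_force: [-0.4, 0.1, -0.8]
gripper_width: 0.999
gripper_force: 0.0
```

```bash
cat > w.py <<'E'
from h import *
import sys
st=ctrl.read_state();p,d=ctrl.get_image("wrist");cv2.imwrite(sys.argv[1],p[...,::-1])
H,S,V=cv2.split(cv2.cvtColor(p,cv2.COLOR_RGB2HSV));P=cloud("wrist",d,st)
for nm,m0 in(("blue",(H>105)&(H<125)&(S>150)&(V>60)),("orange",(H>5)&(H<17)&(S>130))):
  for k,m,s,c in blobs(m0,40):
    q=P[m&(d>0)]
    if nm=="blue": q=q[(q[:,2]>.135)&(q[:,2]<.155)]
    if len(q)>20: print(nm,c.round(1),s,"mid",((np.percentile(q,98,0)+np.percentile(q,2,0))/2).round(4),np.ptp(q,axis=0).round(3),"med",np.median(q,0).round(4))
print(st["time_s"],st["tool_pos"],R.from_rotvec(st["tcp_rot"]).as_matrix()[:,0].round(3))
E
python3 w.py pics/w2.png
```

```text
blue [108.  161.9] [  45  122  106   67 2331] mid [0.4663 0.0036 0.1419] [0.033 0.034 0.012] med [0.4661 0.0032 0.145 ]
blue [316.7 199.2] [ 296  174   43   51 1691] mid [ 0.4544 -0.1535  0.142 ] [0.032 0.033 0.012] med [ 0.4552 -0.1536  0.1452]
1.65 [ 0.45687268 -0.15265658  0.24510556] [ 0.994  0.109 -0.001]
```

View pics/w2.png

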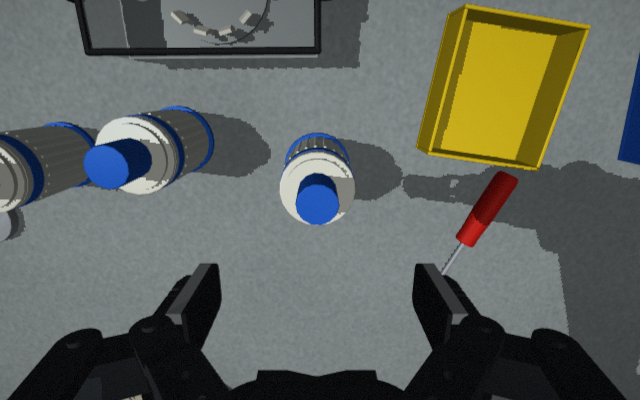

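The neck of the right-hand filter is at (317,199), measured at (0.4547, -0.1535). The middle one is at (108,162), measured at (0.4663, 0.0035). I'll descend on the right one.

```bash
python3 -m crank '[{"tx":-2.2,"ty":0.6,"tz":40,"ax":0,"ay":0,"az":0},{"tx":-2.2,"ty":0.6,"tz":80,"ax":0,"ay":0,"az":0},{"tx":-2.2,"ty":0.6,"tz":110,"ax":0,"ay":0,"az":0},{"tx":-2.2,"ty":0.6,"tz":128,"ax":0,"ay":0,"az":0},{"tx":-2.2,"ty":0.6,"tz":137,"ax":0,"ay":0,"az":0},{"tx":-2.2,"ty":0.6,"tz":137,"ax":0,"ay":0,"az":0}]' 0 60
python3 -m crank '[{"tx":0,"ty":0,"tz":0,"ax":0,"ay":0,"az":0},{"tx":0,"ty":0,"tz":0,"ax":0,"ay":0,"az":0},{"tx":0,"ty":0,"tz":0,"ax":0,"ay":0,"az":0},{"tx":0,"ty":0,"tz":0,"ax":0,"ay":0,"az":0},{"tx":0,"ty":0,"tz":0,"ax":0,"ay":0,"az":0}]' 1 60
```

```text
time_s: 2.45
tool_pos: [0.4546, -0.1539, 0.108]
tcp_rot: [3.137, 0.169, -0.002]
wrist_force: [0.1, 0.3, 0.0]
gripper_width: 0.996
gripper_force: 0.0
time_s: 3.08
tool_pos: [0.4554, -0.1533, 0.109]
tcp_rot: [3.136, 0.171, 0.002]
wrist_force: [-0.6, -0.8, 6.5]
gripper_width: 0.385
gripper_force: 58.9
```

```bash
python3 -m crank '[{"tx":0,"ty":0,"tz":-6,"ax":0,"ay":0,"az":0},{"tx":0,"ty":0,"tz":-18,"ax":0,"ay":0,"az":0},{"tx":0,"ty":0,"tz":-28,"ax":0,"ay":0,"az":0},{"tx":0,"ty":0,"tz":-30,"ax":0,"ay":0,"az":0},{"tx":0,"ty":0,"tz":-30,"ax":0,"ay":0,"az":0},{"tx":0,"ty":0,"tz":-30,"ax":0,"ay":0,"az":0},{"tx":0,"ty":0,"tz":-30,"ax":0,"ay":0,"az":0}]'
for i in 1 2 3 4; do python3 -m crank '[{"tx":0,"ty":0,"tz":0,"ax":0,"ay":0,"az":0}]' | grep -E "pos|force|width"; done
python3 -c "
from h import *
a=[]
for i in range(6): ctrl.get_image('top'); a.append(ctrl.read_state()['wrist_force'])
print(np.round(a,2),np.mean(a,0))"
```

```text
time_s: 3.95
tool_pos: [0.455, -0.1531, 0.138]
tcp_rot: [-3.137, -0.171, 0.001]
wrist_force: [0.3, -0.0, -1.3]
gripper_width: 0.384
gripper_force: 59.6
tool_pos: [0.455, -0.1531, 0.138]
wrist_force: [0.1, 0.0, -1.6]
gripper_width: 0.377
gripper_force: 59.6
tool_pos: [0.4551, -0.1531, 0.1381]
wrist_force: [-0.1, 0.1, -1.5]
gripper_width: 0.386
gripper_force: 59.6
tool_pos: [0.4551, -0.1531, 0.1382]
wrist_force: [0.1, -0.4, -1.6]
gripper_width: 0.384
gripper_force: 59.6
tool_pos: [0.4551, -0.1532, 0.1383]
wrist_force: [-0.4, 0.7, -0.7]
gripper_width: 0.384
gripper_force: 59.6
[[ 0.71 -0.21 -2.32]
 [ 0.07  0.22 -1.38]
 [-0.52 -0.87 -2.4 ]
 [-0.36 -0.09 -2.16]
 [ 0.69  0.31 -1.63]
 [-0.49 -0.19 -0.8 ]] [ 0.01627883 -0.13959974 -1.78299799]
```

About 1.6 N, so this is probably the empty one. I'll put it back and go to the middle one.

```bash
python3 -m crank '[{"tx":0,"ty":0,"tz":10,"ax":0,"ay":0,"az":0},{"tx":0,"ty":0,"tz":19,"ax":0,"ay":0,"az":0},{"tx":0,"ty":0,"tz":25,"ax":0,"ay":0,"az":0},{"tx":0,"ty":0,"tz":28,"ax":0,"ay":0,"az":0},{"tx":0,"ty":0,"tz":29,"ax":0,"ay":0,"az":0},{"tx":0,"ty":0,"tz":29.5,"ax":0,"ay":0,"az":0},{"tx":0,"ty":0,"tz":29.5,"ax":0,"ay":0,"az":0}]'
python3 -m crank '[{"tx":0,"ty":0,"tz":0,"ax":0,"ay":0,"az":0},{"tx":0,"ty":0,"tz":0,"ax":0,"ay":0,"az":0},{"tx":0,"ty":0,"tz":0,"ax":0,"ay":0,"az":0},{"tx":0,"ty":0,"tz":0,"ax":0,"ay":0,"az":0},{"tx":0,"ty":0,"tz":-10,"ax":0,"ay":0,"az":0},{"tx":0,"ty":0,"tz":-40,"ax":0,"ay":0,"az":0},{"tx":0,"ty":0,"tz":-85,"ax":0,"ay":0,"az":0},{"tx":0,"ty":0,"tz":-120,"ax":0,"ay":0,"az":0},{"tx":0,"ty":0,"tz":-130,"ax":0,"ay":0,"az":0}]' 0 60
python3 -c "
from h import *
go(.4663,.0035,.24,6.3)"
```

```text
time_s: 5.62
tool_pos: [0.4551, -0.1531, 0.109]
tcp_rot: [3.137, 0.171, 0.0]
wrist_force: [-1.4, 0.7, 2.3]
gripper_width: 0.385
gripper_force: 60.0
time_s: 6.75
tool_pos: [0.4558, -0.1534, 0.2414]
tcp_rot: [3.136, 0.171, 0.006]
wrist_force: [-0.2, -0.0, -0.3]
gripper_width: 0.999
gripper_force: 0.0
to (0.4663, 0.0035, 0.24, 6.3) t [  27.4 -154.8    1.3] a [ 0.1 -0.2 -0.1] rows 3.0
```

```bash
python3 -m crank '[{"tx":8,"ty":-45,"tz":0,"ax":0,"ay":0,"az":0},{"tx":16,"ty":-95,"tz":0,"ax":0,"ay":0,"az":0},{"tx":24,"ty":-140,"tz":0,"ax":0,"ay":0,"az":0},{"tx":27.4,"ty":-154.8,"tz":1,"ax":0,"ay":0,"az":0},{"tx":27.4,"ty":-154.8,"tz":1,"ax":0,"ay":0,"az":0},{"tx":27.4,"ty":-154.8,"tz":1,"ax":0,"ay":0,"az":0}]'
python3 w.py pics/w3.png
python3 -c "
from h import *
go(.4663,.0035,.111,6.3)"
```

```text
time_s: 7.5
tool_pos: [0.4653, 0.0022, 0.2375]
tcp_rot: [3.136, 0.168, -0.001]
wrist_force: [1.0, -0.1, -0.0]
gripper_width: 1.005
gripper_force: 0.0
blue [312.4 196.8] [ 291  171   44   52 1825] mid [0.4666 0.005  0.142 ] [0.032 0.032 0.012] med [0.4676 0.0051 0.1452]
blue [145.3 217.2] [ 114  191   63   54 2311] mid [0.4349 0.135  0.1413] [0.033 0.034 0.012] med [0.4361 0.1337 0.145 ]
blue [507.7 230.5] [ 475  204   62   54 2059] mid [ 0.454  -0.1524  0.1414] [0.032 0.034 0.012] med [ 0.4554 -0.1508  0.1452]
orange [327.6  10. ] [321   0  15  22 303] mid [0.6165 0.0072 0.0297] [0.018 0.015 0.023] med [0.6156 0.0076 0.033 ]
orange [418.3   9.2] [409   0  21  21 373] mid [ 0.6262 -0.0763  0.0287] [0.019 0.015 0.028] med [ 0.6255 -0.0757  0.0312]
7.5 [0.46526362 0.00222185 0.2375418 ] [ 0.994  0.107 -0.001]
to (0.4663, 0.0035, 0.111, 6.3) t [  1.2  -1.3 126.6] a [ 0.   0.  -0.2] rows 3.0
```

```bash
python3 -m crank '[{"tx":1.5,"ty":-2.4,"tz":40,"ax":0,"ay":0,"az":0},{"tx":1.5,"ty":-2.4,"tz":80,"ax":0,"ay":0,"az":0},{"tx":1.5,"ty":-2.4,"tz":108,"ax":0,"ay":0,"az":0},{"tx":1.5,"ty":-2.4,"tz":121,"ax":0,"ay":0,"az":0},{"tx":1.5,"ty":-2.4,"tz":126.5,"ax":0,"ay":0,"az":0},{"tx":1.5,"ty":-2.4,"tz":126.5,"ax":0,"ay":0,"az":0}]' 0 60
python3 -m crank '[{"tx":0,"ty":0,"tz":0,"ax":0,"ay":0,"az":0},{"tx":0,"ty":0,"tz":0,"ax":0,"ay":0,"az":0},{"tx":0,"ty":0,"tz":0,"ax":0,"ay":0,"az":0},{"tx":0,"ty":0,"tz":0,"ax":0,"ay":0,"az":0},{"tx":0,"ty":0,"tz":0,"ax":0,"ay":0,"az":0}]' 1 60
python3 -m crank '[{"tx":0,"ty":0,"tz":-6,"ax":0,"ay":0,"az":0},{"tx":0,"ty":0,"tz":-18,"ax":0,"ay":0,"az":0},{"tx":0,"ty":0,"tz":-28,"ax":0,"ay":0,"az":0},{"tx":0,"ty":0,"tz":-30,"ax":0,"ay":0,"az":0},{"tx":0,"ty":0,"tz":-30,"ax":0,"ay":0,"az":0},{"tx":0,"ty":0,"tz":-30,"ax":0,"ay":0,"az":0},{"tx":0,"ty":0,"tz":-30,"ax":0,"ay":0,"az":0},{"tx":0,"ty":0,"tz":-30,"ax":0,"ay":0,"az":0}]'
python3 -c "
from h import *
a=[]
for i in range(12): ctrl.get_image('top'); a.append(ctrl.read_state()['wrist_force'])
print(np.round(a,1)[:,2],np.mean(a,0),ctrl.read_state()['tool_pos'])"
```

```text
time_s: 8.3
tool_pos: [0.467, 0.006, 0.1116]
tcp_rot: [3.137, 0.17, 0.001]
wrist_force: [0.8, 0.3, 0.8]
gripper_width: 0.999
gripper_force: 0.0
time_s: 8.93
tool_pos: [0.4671, 0.006, 0.1118]
tcp_rot: [3.137, 0.171, 0.002]
wrist_force: [-0.7, -2.2, 7.1]
gripper_width: 0.383
gripper_force: 59.4
time_s: 9.93
tool_pos: [0.4666, 0.0062, 0.1411]
tcp_rot: [3.137, 0.171, -0.001]
wrist_force: [0.2, -0.0, -4.7]
gripper_width: 0.382
gripper_force: 59.9
[-4.1 -5.7 -4.5 -4.1 -4.4 -4.  -3.7 -3.9 -4.  -4.9 -4.4 -4.3] [-0.11177099 -0.08123836 -4.3430006 ] [0.46672925 0.00626303 0.14124738]
```

The middle one weighs 4.3 N, so it is waterlogged. I'll set it back gently and go to the left one.

```bash
python3 -m crank '[{"tx":0,"ty":0,"tz":10,"ax":0,"ay":0,"az":0},{"tx":0,"ty":0,"tz":19,"ax":0,"ay":0,"az":0},{"tx":0,"ty":0,"tz":25,"ax":0,"ay":0,"az":0},{"tx":0,"ty":0,"tz":28,"ax":0,"ay":0,"az":0},{"tx":0,"ty":0,"tz":29,"ax":0,"ay":0,"az":0},{"tx":0,"ty":0,"tz":29.5,"ax":0,"ay":0,"az":0},{"tx":0,"ty":0,"tz":29.5,"ax":0,"ay":0,"az":0}]'
python3 -m crank '[{"tx":0,"ty":0,"tz":0,"ax":0,"ay":0,"az":0},{"tx":0,"ty":0,"tz":0,"ax":0,"ay":0,"az":0},{"tx":0,"ty":0,"tz":0,"ax":0,"ay":0,"az":0},{"tx":0,"ty":0,"tz":0,"ax":0,"ay":0,"az":0},{"tx":0,"ty":0,"tz":-10,"ax":0,"ay":0,"az":0},{"tx":0,"ty":0,"tz":-40,"ax":0,"ay":0,"az":0},{"tx":0,"ty":0,"tz":-85,"ax":0,"ay":0,"az":0},{"tx":0,"ty":0,"tz":-120,"ax":0,"ay":0,"az":0},{"tx":0,"ty":0,"tz":-130,"ax":0,"ay":0,"az":0}]' 0 60
python3 -c "
from h import *
go(.435,.1345,.24,6.3)"
```

```text
time_s: 11.4
tool_pos: [0.4669, 0.0063, 0.112]
tcp_rot: [-3.137, -0.171, -0.001]
wrist_force: [0.2, 0.5, -4.6]
gripper_width: 0.382
gripper_force: 60.1
time_s: 12.52
tool_pos: [0.4675, 0.0063, 0.2444]
tcp_rot: [-3.137, -0.171, -0.006]
wrist_force: [0.3, 0.4, -0.4]
gripper_width: 1.0
gripper_force: 0.0
to (0.435, 0.1345, 0.24, 6.3) t [ -18.4 -131.     4.3] a [ 0.  -0.2 -0.1] rows 3.0
```

```bash
python3 -m crank '[{"tx":-6,"ty":-43,"tz":0,"ax":0,"ay":0,"az":0},{"tx":-12,"ty":-88,"tz":0,"ax":0,"ay":0,"az":0},{"tx":-17,"ty":-124,"tz":2,"ax":0,"ay":0,"az":0},{"tx":-18.4,"ty":-131,"tz":4,"ax":0,"ay":0,"az":0},{"tx":-18.4,"ty":-131,"tz":4,"ax":0,"ay":0,"az":0},{"tx":-18.4,"ty":-131,"tz":4,"ax":0,"ay":0,"az":0}]'
python3 w.py pics/w4.png
python3 -c "
from h import *
go(.435,.1345,.111,6.3)"
```

```text
time_s: 13.28
tool_pos: [0.4344, 0.1333, 0.2376]
tcp_rot: [3.136, 0.169, -0.001]
wrist_force: [-0.1, 0.5, 0.8]
gripper_width: 0.995
gripper_force: 0.0
blue [486.2 175.8] [ 454  151   65   52 2450] mid [0.4661 0.0063 0.1416] [0.033 0.034 0.012] med [0.4665 0.0078 0.1453]
blue [311.9 197.9] [ 290  172   45   52 1810] mid [0.4348 0.1365 0.142 ] [0.033 0.033 0.012] med [0.4357 0.1364 0.1452]
13.275 [0.43436202 0.13325869 0.23760669] [ 0.994  0.107 -0.   ]
to (0.435, 0.1345, 0.111, 6.3) t [  0.8  -1.2 126.7] a [ 0.   0.  -0.2] rows 3.0
```

```bash
python3 -m crank '[{"tx":1,"ty":-2.8,"tz":40,"ax":0,"ay":0,"az":0},{"tx":1,"ty":-2.8,"tz":80,"ax":0,"ay":0,"az":0},{"tx":1,"ty":-2.8,"tz":108,"ax":0,"ay":0,"az":0},{"tx":1,"ty":-2.8,"tz":121,"ax":0,"ay":0,"az":0},{"tx":1,"ty":-2.8,"tz":126.5,"ax":0,"ay":0,"az":0},{"tx":1,"ty":-2.8,"tz":126.5,"ax":0,"ay":0,"az":0}]' 0 60
python3 -m crank '[{"tx":0,"ty":0,"tz":0,"ax":0,"ay":0,"az":0},{"tx":0,"ty":0,"tz":0,"ax":0,"ay":0,"az":0},{"tx":0,"ty":0,"tz":0,"ax":0,"ay":0,"az":0},{"tx":0,"ty":0,"tz":0,"ax":0,"ay":0,"az":0},{"tx":0,"ty":0,"tz":0,"ax":0,"ay":0,"az":0}]' 1 80
python3 -m crank '[{"tx":0,"ty":0,"tz":-6,"ax":0,"ay":0,"az":0},{"tx":0,"ty":0,"tz":-18,"ax":0,"ay":0,"az":0},{"tx":0,"ty":0,"tz":-28,"ax":0,"ay":0,"az":0},{"tx":0,"ty":0,"tz":-30,"ax":0,"ay":0,"az":0},{"tx":0,"ty":0,"tz":-30,"ax":0,"ay":0,"az":0},{"tx":0,"ty":0,"tz":-30,"ax":0,"ay":0,"az":0},{"tx":0,"ty":0,"tz":-30,"ax":0,"ay":0,"az":0},{"tx":0,"ty":0,"tz":-30,"ax":0,"ay":0,"az":0}]'
python3 -c "
from h import *
a=[]
for i in range(12): ctrl.get_image('top'); a.append(ctrl.read_state()['wrist_force'])
print(np.round(a,1)[:,2],np.mean(a,0),ctrl.read_state()['tool_pos'])
go(.575,.02,.21,6.5)"
```

```text
time_s: 14.08
tool_pos: [0.4352, 0.1373, 0.1116]
tcp_rot: [-3.137, -0.171, -0.001]
wrist_force: [0.6, -0.0, -0.1]
gripper_width: 0.999
gripper_force: 0.0
time_s: 14.7
tool_pos: [0.4352, 0.1372, 0.1119]
tcp_rot: [3.137, 0.171, 0.001]
wrist_force: [-0.6, -2.2, 8.7]
gripper_width: 0.376
gripper_force: 78.6
time_s: 15.7
tool_pos: [0.4348, 0.1373, 0.1411]
tcp_rot: [3.137, 0.171, -0.001]
wrist_force: [0.2, 0.1, -3.5]
gripper_width: 0.377
gripper_force: 79.5
[-2.6 -3.  -3.4 -3.1 -2.8 -2.4 -2.6 -2.9 -2.2 -2.  -2.4 -3.4] [ 0.12312925  0.04110852 -2.72224656] [0.43491464 0.13737973 0.14128073]
to (0.575, 0.02, 0.21, 6.5) t [126.5 131.9 -68.7] a [-0.  -0.  -0.3] rows 4.0
```

The left one weighs 2.7 N, so it is fresh. I'll raise it clear of the others and stop just short of the tank, to measure the seat from close by.

```bash
python3 -c "
from h import *
go(.541,-.045,.28,6.5)"
python3 -m crank '[{"tx":0,"ty":0,"tz":-30,"ax":0,"ay":0,"az":0},{"tx":0,"ty":0,"tz":-75,"ax":0,"ay":0,"az":0},{"tx":10,"ty":20,"tz":-120,"ax":0,"ay":0,"az":0},{"tx":28,"ty":60,"tz":-139,"ax":0,"ay":0,"az":0},{"tx":48,"ty":105,"tz":-139,"ax":0,"ay":0,"az":0},{"tx":68,"ty":150,"tz":-139,"ax":0,"ay":0,"az":0},{"tx":82,"ty":185,"tz":-139,"ax":0,"ay":0,"az":0},{"tx":86,"ty":192,"tz":-139,"ax":0,"ay":0,"az":-0.3},{"tx":86,"ty":192,"tz":-139,"ax":0,"ay":0,"az":-0.3},{"tx":86,"ty":192,"tz":-139,"ax":0,"ay":0,"az":-0.3},{"tx":86,"ty":192,"tz":-139,"ax":0,"ay":0,"az":-0.3}]'
python3 w.py pics/w5.png
```

```text
to (0.541, -0.045, 0.28, 6.5) t [  85.6  192.8 -138.7] a [-0.  -0.  -0.3] rows 5.0
time_s: 17.68
tool_pos: [0.5409, -0.043, 0.2804]
tcp_rot: [-3.136, -0.182, 0.0]
wrist_force: [-0.1, -0.2, -2.4]
gripper_width: 0.381
gripper_force: 80.5
blue [292.1 214.3] [ 238  184  137   88 1040] mid [0.4671 0.0156 0.1417] [0.028 0.012 0.012] med [0.4675 0.0148 0.1452]
blue [415.7 279.2] [ 395  256   43   47 1419] mid [ 0.4543 -0.1527  0.1413] [0.032 0.033 0.013] med [ 0.456  -0.1519  0.1452]
orange [279.5  88.2] [273  81  14  15 201] mid [0.6177 0.0067 0.03  ] [0.016 0.014 0.029] med [0.6176 0.0067 0.0333]
orange [355.   88.2] [348  81  15  16 208] mid [ 0.6273 -0.0766  0.0253] [0.016 0.014 0.028] med [ 0.6273 -0.0763  0.0333]
17.675 [ 0.54090113 -0.04299317  0.28035057] [ 0.993  0.116 -0.   ]
```

View pics/w5.png

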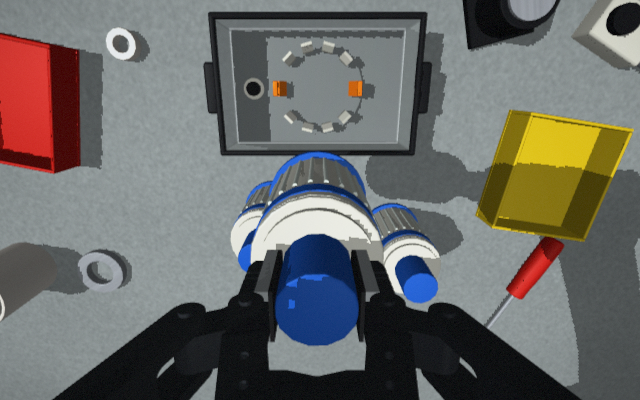

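The tank rim has corners at (210,13), (426,14), (413,154) and (222,154). The catches are at (280,88) and (355,88), with the guide ribs ringed around (318,87). The held filter stands upright below them. I'll refine the seat centre with the rim and ribs.

Run:
```python
from h import *
p=cv2.imread("pics/w5.png");H,S,V=cv2.split(cv2.cvtColor(p,cv2.COLOR_BGR2HSV))
st=ctrl.read_state()
for k,m,s,c in blobs(V<60,800):
    if s[1]<60 and 190<s[0]<220:
        q=ray("wrist",np.argwhere(m)[:,::-1],.07,st)[:,:2]
        Y=np.array([-np.sin(.115),np.cos(.115)]);X=np.array([Y[1],-Y[0]])
        for h in(q,): 
            a,b=q@X,q@Y; mid=(b.max()+b.min())/2
            # long-wall pixels away from handles
            w=abs(b-mid)<.09
            ax=(a[w].max()+a[w].min())/2
            print("rim size",np.ptp(a[w]),np.ptp(b),"centre",ax*X+mid*Y)
            print("min rect",cv2.minAreaRect(q[w].astype(np.float32)))
m=(S<40)&(V>165);m[:35]=0;m[140:]=0;m[:,:272]=0;m[:,372:]=0
q=np.array([ray("wrist",c,.035,st)[0][:2] for k,_,s,c in blobs(m,15)])
print(len(q));A=np.c_[2*q,np.ones(len(q))];s=np.linalg.lstsq(A,(q**2).sum(1),rcond=None)[0]
r=np.sqrt(s[2]+s[0]**2+s[1]**2);print("ribs",s[:2],r,np.abs(np.hypot(*(q-s[:2]).T)-r).round(4))
for z in(.033,.037): print("catch",ray("wrist",[[279.5,88.2],[355,88.2]],z,st).round(4).tolist())
go(.6228,-.035,.28,6.6); print(st["tool_pos"])
```

```text
rim size 0.13523041188569274 0.22412007689417185 centre [ 0.62264311 -0.03506878]
min rect ((0.6225970983505249, -0.035108983516693115), (0.13519369065761566, 0.17994263768196106), 6.632955551147461)
8
ribs [ 0.62257804 -0.03307438] 0.045802413512085784 [0.0001 0.0009 0.0006 0.0004 0.001  0.0003 0.0004 0.0009]
catch [[0.6178, 0.0065, 0.033], [0.6274, -0.0765, 0.033]]
catch [[0.6178, 0.0061, 0.037], [0.6273, -0.076, 0.037]]
to (0.6228, -0.035, 0.28, 6.6) t [82.2  1.3  0.4] a [-0.  0.  0.] rows 2.0
[ 0.5409722  -0.04316759  0.28037123]
```

```bash
python3 -m crank '[{"tx":25,"ty":0.5,"tz":0,"ax":0,"ay":0,"az":0},{"tx":60,"ty":1.3,"tz":10,"ax":0,"ay":0,"az":0},{"tx":80,"ty":1.3,"tz":40,"ax":0,"ay":0,"az":0},{"tx":82.2,"ty":1.3,"tz":70,"ax":0,"ay":0,"az":0},{"tx":82.2,"ty":1.3,"tz":92,"ax":0,"ay":0,"az":0},{"tx":82.2,"ty":1.3,"tz":105,"ax":0,"ay":0,"az":0},{"tx":82.2,"ty":1.3,"tz":108,"ax":0,"ay":0,"az":0},{"tx":82.2,"ty":1.3,"tz":108,"ax":0,"ay":0,"az":0}]'
python3 -c "
from h import *
go(.6228,-.035,.1375,6.6)"
```

```text
time_s: 18.73
tool_pos: [0.6234, -0.0359, 0.1728]
tcp_rot: [3.136, 0.18, 0.001]
wrist_force: [-0.6, -0.7, -3.7]
gripper_width: 0.381
gripper_force: 80.4
to (0.6228, -0.035, 0.1375, 6.6) t [-0.5 -1.  35.3] a [ 0. -0. -0.] rows 1.0
```

```bash
python3 -m crank '[{"tx":-0.3,"ty":-0.8,"tz":10,"ax":0,"ay":0,"az":0},{"tx":-0.3,"ty":-0.8,"tz":20,"ax":0,"ay":0,"az":0},{"tx":-0.3,"ty":-0.8,"tz":28,"ax":0,"ay":0,"az":0},{"tx":-0.3,"ty":-0.8,"tz":32,"ax":0,"ay":0,"az":0},{"tx":-0.3,"ty":-0.8,"tz":34,"ax":0,"ay":0,"az":0},{"tx":-0.3,"ty":-0.8,"tz":36,"ax":0,"ay":0,"az":0},{"tx":-0.3,"ty":-0.8,"tz":36,"ax":0,"ay":0,"az":0}]'
python3 -m crank '[{"tx":0,"ty":0,"tz":1,"ax":0,"ay":0,"az":0},{"tx":0,"ty":0,"tz":2,"ax":0,"ay":0,"az":0},{"tx":0,"ty":0,"tz":2,"ax":0,"ay":0,"az":0}]'
```

```text
time_s: 19.6
tool_pos: [0.6229, -0.0347, 0.1364]
tcp_rot: [-3.136, -0.18, -0.001]
wrist_force: [-0.7, 2.9, -0.4]
gripper_width: 0.38
gripper_force: 80.6
time_s: 19.98
tool_pos: [0.6231, -0.0353, 0.1346]
tcp_rot: [3.136, 0.179, 0.001]
wrist_force: [-1.1, 3.5, 4.4]
gripper_width: 0.378
gripper_force: 80.8
```

```bash
for i in 1 2; do python3 -m crank '[{"tx":-0.1,"ty":-0.4,"tz":0.8,"ax":0,"ay":0,"az":0},{"tx":-0.1,"ty":-0.4,"tz":1.6,"ax":0,"ay":0,"az":0},{"tx":-0.1,"ty":-0.4,"tz":1.6,"ax":0,"ay":0,"az":0}]' | grep -E "pos|force|rot"; done
```

```text
tool_pos: [0.6232, -0.0353, 0.1332]
tcp_rot: [3.136, 0.179, 0.002]
wrist_force: [0.5, 1.4, 6.3]
gripper_force: 81.6
tool_pos: [0.6228, -0.0349, 0.1312]
tcp_rot: [3.136, 0.179, 0.001]
wrist_force: [0.9, 2.3, 2.1]
gripper_force: 80.6
```

```bash
python3 -m crank '[{"tx":0,"ty":-0.3,"tz":1.2,"ax":0,"ay":0,"az":0},{"tx":0,"ty":-0.3,"tz":2.4,"ax":0,"ay":0,"az":0},{"tx":0,"ty":-0.3,"tz":3.6,"ax":0,"ay":0,"az":0},{"tx":0,"ty":-0.3,"tz":4.5,"ax":0,"ay":0,"az":0},{"tx":0,"ty":-0.3,"tz":4.5,"ax":0,"ay":0,"az":0}]'
python3 -m crank '[{"tx":0,"ty":0,"tz":1.2,"ax":0,"ay":0,"az":0},{"tx":0,"ty":0,"tz":2.4,"ax":0,"ay":0,"az":0},{"tx":0,"ty":0,"tz":3.2,"ax":0,"ay":0,"az":0},{"tx":0,"ty":0,"tz":3.2,"ax":0,"ay":0,"az":0}]'
```

```text
time_s: 21.35
tool_pos: [0.6222, -0.0344, 0.1263]
tcp_rot: [3.136, 0.179, -0.001]
wrist_force: [1.7, 0.6, 0.3]
gripper_width: 0.376
gripper_force: 80.9
time_s: 21.85
tool_pos: [0.6222, -0.0343, 0.1231]
tcp_rot: [3.136, 0.179, -0.001]
wrist_force: [1.0, 0.5, -2.0]
gripper_width: 0.374
gripper_force: 80.7
```

```bash
for i in 1 2; do python3 -m crank '[{"tx":0,"ty":0,"tz":0.7,"ax":0,"ay":0,"az":0},{"tx":0,"ty":0,"tz":1.4,"ax":0,"ay":0,"az":0},{"tx":0,"ty":0,"tz":1.4,"ax":0,"ay":0,"az":0}]' | grep -E "pos|force"; done
```

```text
tool_pos: [0.6225, -0.0344, 0.123]
wrist_force: [-1.8, -0.4, 9.5]
gripper_force: 82.2
tool_pos: [0.6226, -0.0344, 0.1229]
wrist_force: [-5.2, 0.5, 22.4]
gripper_force: 83.5
```

```bash
python3 -m crank '[{"tx":0,"ty":0,"tz":-1.5,"ax":0,"ay":0,"az":0},{"tx":0,"ty":0,"tz":-2.5,"ax":0,"ay":0,"az":0},{"tx":0,"ty":0,"tz":-2.5,"ax":0,"ay":0,"az":0}]' | grep force
python3 -m crank '[{"tx":0,"ty":0,"tz":0,"ax":0,"ay":0,"az":0},{"tx":0,"ty":0,"tz":0,"ax":0,"ay":0,"az":0},{"tx":0,"ty":0,"tz":0,"ax":0,"ay":0,"az":0},{"tx":0,"ty":0,"tz":0,"ax":0,"ay":0,"az":0},{"tx":0,"ty":0,"tz":-10,"ax":0,"ay":0,"az":0},{"tx":0,"ty":0,"tz":-40,"ax":0,"ay":0,"az":0},{"tx":0,"ty":0,"tz":-85,"ax":0,"ay":0,"az":0},{"tx":0,"ty":0,"tz":-120,"ax":0,"ay":0,"az":0},{"tx":0,"ty":0,"tz":-120,"ax":0,"ay":0,"az":0},{"tx":0,"ty":0,"tz":-120,"ax":0,"ay":0,"az":0}]' 0 60
python3 - <<'E'
from h import *
st=ctrl.read_state();p,d=ctrl.get_image("wrist");cv2.imwrite("pics/w6.png",p[...,::-1])
H,S,V=cv2.split(cv2.cvtColor(p,cv2.COLOR_RGB2HSV));P=cloud("wrist",d,st)
for k,m,s,c in blobs((H>105)&(H<125)&(S>150)&(V>60),200):
    q=P[m&(d>0)];print(c,s,q.max(0).round(4),np.percentile(q[:,2],[20,60,90]).round(4),((q.max(0)+q.min(0))/2).round(4))
    t=q[q[:,2]>np.percentile(q[:,2],90)-.004]
    A=np.linalg.lstsq(np.c_[t[:,:2],np.ones(len(t))],t[:,2],rcond=None)[0];print(" tilt deg",np.degrees(A[:2]).round(2),"n",len(t))
go(.4663,.0055,.24,6.3)
E
```

```text
wrist_force: [-0.3, 0.0, 2.2]
gripper_force: 80.6
time_s: 24.22
tool_pos: [0.622, -0.0342, 0.243]
tcp_rot: [3.136, 0.179, -0.0]
wrist_force: [-0.6, 0.3, -1.1]
gripper_width: 0.999
gripper_force: 0.0
[316.24829932 140.75510204] [285 132  65  28 294] [0.6586 0.0012 0.0191] [0.0163 0.0174 0.0182] [ 0.6417 -0.0342  0.0147]
 tilt deg [-0.1  -0.06] n 267
[317.16833773 201.12770449] [ 295  174   45   54 1895] [ 0.638  -0.0189  0.1585] [0.1529 0.1562 0.157 ] [ 0.6217 -0.035   0.139 ]
 tilt deg [-0.8  -0.19] n 1508
[276.55279503 260.90062112] [244 251  58  37 322] [0.5034 0.0417 0.008 ] [0.0046 0.0063 0.0072] [0.4801 0.0046 0.0036]
 tilt deg [-0.85  0.12] n 283
[382.49032258 281.96451613] [363 272  51  39 310] [ 0.4908 -0.116   0.0083] [0.0038 0.0063 0.0072] [ 0.4609 -0.1465  0.0039]
 tilt deg [-1.13 -0.31] n 265
[267.984375   297.59895833] [233 289  62  32 384] [0.5004 0.0375 0.0954] [0.0851 0.0898 0.0928] [0.4866 0.0047 0.0879]
 tilt deg [-0.5  -1.13] n 180
[394.16618076 323.90670554] [376 314  43  37 343] [ 0.488  -0.1192  0.0955] [0.085  0.0895 0.093 ] [ 0.4662 -0.1383  0.0887]
 tilt deg [-2.52 -1.4 ] n 152
[255.53016989 347.0990041 ] [ 235  320   41   55 1707] [0.6312 0.0215 0.3171] [0.1241 0.1446 0.1457] [0.5404 0.0007 0.2129]
 tilt deg [48.27 -3.6 ] n 889
[410.70943396 361.37610063] [397 345  32  43 795] [ 0.6411 -0.0533  0.3267] [0.1156 0.1287 0.1407] [ 0.5442 -0.1093  0.2175]
 tilt deg [28.19 62.67] n 147
to (0.4663, 0.0055, 0.24, 6.3) t [-149.9  -57.2    2.6] a [-0.   0.1  0.3] rows 3.0
```

View pics/w6.png

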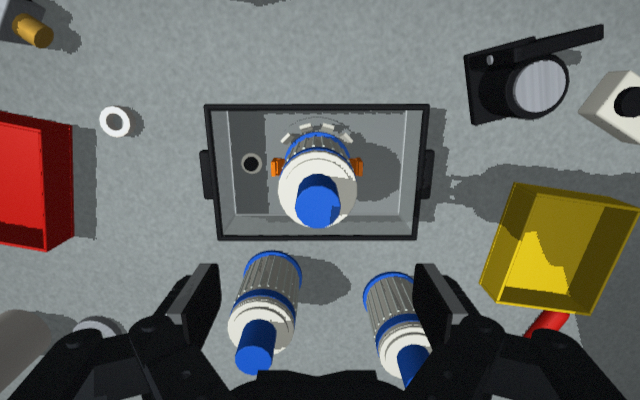

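The seated filter's neck top at (317,201) is at z = 0.156 and level, so it is home. Now the waterlogged filter goes to the red tub.

```bash
python3 -m crank '[{"tx":-40,"ty":-16,"tz":0,"ax":0,"ay":0,"az":0},{"tx":-90,"ty":-35,"tz":0,"ax":0,"ay":0,"az":0},{"tx":-135,"ty":-52,"tz":0,"ax":0,"ay":0,"az":0},{"tx":-149.5,"ty":-58,"tz":3,"ax":0,"ay":0,"az":0},{"tx":-149.5,"ty":-58,"tz":3,"ax":0,"ay":0,"az":0},{"tx":-149.5,"ty":-58,"tz":45,"ax":0,"ay":0,"az":0},{"tx":-149.5,"ty":-58,"tz":90,"ax":0,"ay":0,"az":0},{"tx":-149.5,"ty":-58,"tz":118,"ax":0,"ay":0,"az":0},{"tx":-149.5,"ty":-58,"tz":129,"ax":0,"ay":0,"az":0},{"tx":-149.5,"ty":-58,"tz":131.5,"ax":0,"ay":0,"az":0},{"tx":-149.5,"ty":-58,"tz":131.5,"ax":0,"ay":0,"az":0}]'
python3 -m crank '[{"tx":0,"ty":0,"tz":0,"ax":0,"ay":0,"az":0},{"tx":0,"ty":0,"tz":0,"ax":0,"ay":0,"az":0},{"tx":0,"ty":0,"tz":0,"ax":0,"ay":0,"az":0},{"tx":0,"ty":0,"tz":0,"ax":0,"ay":0,"az":0},{"tx":0,"ty":0,"tz":0,"ax":0,"ay":0,"az":0}]' 1 60
python3 -c "
from h import *
go(.4669,.0063,.23,6.3)
go(.57,.308,.23,6.3)"
```

```text
time_s: 25.65
tool_pos: [0.468, 0.0063, 0.1121]
tcp_rot: [3.136, 0.179, 0.002]
wrist_force: [0.5, 0.0, 0.4]
gripper_width: 0.999
gripper_force: 0.0
time_s: 26.28
tool_pos: [0.4675, 0.0061, 0.1121]
tcp_rot: [3.136, 0.179, 0.002]
wrist_force: [-0.0, -1.6, 7.3]
gripper_width: 0.383
gripper_force: 59.2
to (0.4669, 0.0063, 0.23, 6.3) t [  -0.5   -0.3 -117.9] a [ 0.  -0.1  0.2] rows 2.0
to (0.57, 0.308, 0.23, 6.3) t [ 136.2 -288.3 -117.8] a [ 0.  -0.1  0.2] rows 6.0
```

```bash
python3 -m crank '[{"tx":0,"ty":0,"tz":-10,"ax":0,"ay":0,"az":0},{"tx":0,"ty":0,"tz":-40,"ax":0,"ay":0,"az":0},{"tx":8,"ty":-18,"tz":-80,"ax":0,"ay":0,"az":0},{"tx":25,"ty":-54,"tz":-110,"ax":0,"ay":0,"az":0},{"tx":46,"ty":-99,"tz":-118,"ax":0,"ay":0,"az":0},{"tx":67,"ty":-144,"tz":-118,"ax":0,"ay":0,"az":0},{"tx":89,"ty":-190,"tz":-118,"ax":0,"ay":0,"az":0},{"tx":110,"ty":-236,"tz":-118,"ax":0,"ay":0,"az":0},{"tx":128,"ty":-272,"tz":-118,"ax":0,"ay":0,"az":0},{"tx":136,"ty":-289,"tz":-118,"ax":0,"ay":0,"az":0},{"tx":136,"ty":-289,"tz":-118,"ax":0,"ay":0,"az":0},{"tx":136,"ty":-289,"tz":-118,"ax":0,"ay":0,"az":0}]'
python3 - <<'E'
from h import *
st=ctrl.read_state();p,d=ctrl.get_image("wrist");cv2.imwrite("pics/w7.png",p[...,::-1])
P=cloud("wrist",d,st);H,S,V=cv2.split(cv2.cvtColor(p,cv2.COLOR_RGB2HSV))
m=((H<6)|(H>174))&(S>140)&(d>0);q=P[m];q=q[(q[:,2]>.038)&(q[:,2]<.05)]
print(len(q),cv2.minAreaRect(q[:,:2].astype(np.float32)))
go(.570,.309,.117,6.3)
E
```

```text
time_s: 27.78
tool_pos: [0.569, 0.307, 0.2294]
tcp_rot: [3.135, 0.177, -0.002]
wrist_force: [-0.3, -0.1, -4.8]
gripper_width: 0.381
gripper_force: 60.8
1615 ((0.5689609050750732, 0.31105807423591614), (0.11976438760757446, 0.13881650567054749), 84.86044311523438)
to (0.57, 0.309, 0.117, 6.3) t [  1.2  -2.1 112.6] a [0.1 0.  0.2] rows 2.0
```

View pics/w7.png

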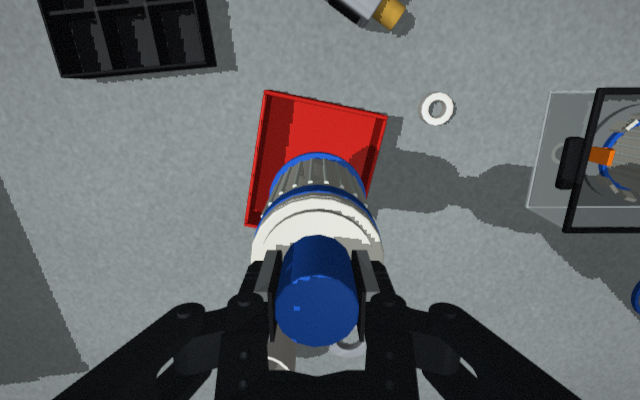

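The held filter is over the red tub, whose rim runs from (265,92) to (385,115) and down to (248,225). Lowering.

```bash
python3 -m crank '[{"tx":0.5,"ty":-2.5,"tz":30,"ax":0,"ay":0,"az":0},{"tx":0.5,"ty":-2.5,"tz":65,"ax":0,"ay":0,"az":0},{"tx":0.5,"ty":-2.5,"tz":90,"ax":0,"ay":0,"az":0},{"tx":0.5,"ty":-2.5,"tz":103,"ax":0,"ay":0,"az":0},{"tx":0.5,"ty":-2.5,"tz":109,"ax":0,"ay":0,"az":0},{"tx":0.5,"ty":-2.5,"tz":111,"ax":0,"ay":0,"az":0},{"tx":0.5,"ty":-2.5,"tz":112,"ax":0,"ay":0,"az":0},{"tx":0.5,"ty":-2.5,"tz":112.5,"ax":0,"ay":0,"az":0},{"tx":0.5,"ty":-2.5,"tz":113,"ax":0,"ay":0,"az":0},{"tx":0.5,"ty":-2.5,"tz":113,"ax":0,"ay":0,"az":0}]'
python3 -m crank '[{"tx":0,"ty":0,"tz":0.3,"ax":0,"ay":0,"az":0},{"tx":0,"ty":0,"tz":0.6,"ax":0,"ay":0,"az":0},{"tx":0,"ty":0,"tz":0.6,"ax":0,"ay":0,"az":0}]'
```

```text
time_s: 29.08
tool_pos: [0.5696, 0.3115, 0.1167]
tcp_rot: [-3.136, -0.179, -0.0]
wrist_force: [-0.4, 0.5, -5.2]
gripper_width: 0.381
gripper_force: 61.0
time_s: 29.45
tool_pos: [0.5698, 0.3115, 0.1163]
tcp_rot: [-3.136, -0.179, -0.001]
wrist_force: [-0.1, -0.8, 0.7]
gripper_width: 0.383
gripper_force: 61.6
```

Touched down. Releasing and going to the empty one at (0.4545, -0.153).

```bash
python3 -m crank '[{"tx":0,"ty":0,"tz":0,"ax":0,"ay":0,"az":0},{"tx":0,"ty":0,"tz":0,"ax":0,"ay":0,"az":0},{"tx":0,"ty":0,"tz":0,"ax":0,"ay":0,"az":0},{"tx":0,"ty":0,"tz":0,"ax":0,"ay":0,"az":0},{"tx":0,"ty":0,"tz":-10,"ax":0,"ay":0,"az":0},{"tx":0,"ty":0,"tz":-40,"ax":0,"ay":0,"az":0},{"tx":0,"ty":0,"tz":-85,"ax":0,"ay":0,"az":0},{"tx":0,"ty":0,"tz":-120,"ax":0,"ay":0,"az":0},{"tx":0,"ty":0,"tz":-124,"ax":0,"ay":0,"az":0},{"tx":0,"ty":0,"tz":-124,"ax":0,"ay":0,"az":0}]' 0 60
python3 -c "
from h import *
go(.4545,-.153,.24,6.3)"
```

```text
time_s: 30.7
tool_pos: [0.5695, 0.3114, 0.2403]
tcp_rot: [-3.136, -0.179, -0.001]
wrist_force: [-0.4, 0.5, -0.7]
gripper_width: 0.998
gripper_force: 0.0
to (0.4545, -0.153, 0.24, 6.3) t [-1.672e+02  4.483e+02  1.000e-01] a [-0.  -0.   0.2] rows 8.0
```

```bash
python3 -m crank '[{"tx":-15,"ty":40,"tz":0,"ax":0,"ay":0,"az":0},{"tx":-36,"ty":97,"tz":0,"ax":0,"ay":0,"az":0},{"tx":-57,"ty":154,"tz":0,"ax":0,"ay":0,"az":0},{"tx":-78,"ty":210,"tz":0,"ax":0,"ay":0,"az":0},{"tx":-100,"ty":267,"tz":0,"ax":0,"ay":0,"az":0},{"tx":-121,"ty":324,"tz":0,"ax":0,"ay":0,"az":0},{"tx":-142,"ty":380,"tz":0,"ax":0,"ay":0,"az":0},{"tx":-160,"ty":430,"tz":0,"ax":0,"ay":0,"az":0},{"tx":-167,"ty":448,"tz":0,"ax":0,"ay":0,"az":0},{"tx":-167,"ty":448,"tz":0,"ax":0,"ay":0,"az":0},{"tx":-167,"ty":448,"tz":0,"ax":0,"ay":0,"az":0}]'
python3 w.py pics/w8.png
python3 -c "
from h import *
go(.4545,-.153,.111,6.3)"
```

```text
time_s: 32.08
tool_pos: [0.4548, -0.1516, 0.2394]
tcp_rot: [-3.136, -0.181, 0.002]
wrist_force: [-0.3, 0.3, 0.6]
gripper_width: 0.996
gripper_force: 0.0
blue [317.8 200.3] [ 297  173   44   53 1692] mid [ 0.454  -0.1535  0.1424] [0.032 0.033 0.012] med [ 0.4547 -0.1533  0.1452]
32.075 [ 0.45477432 -0.15156481  0.23939026] [ 0.993  0.115 -0.001]
to (0.4545, -0.153, 0.111, 6.3) t [ -0.5   1.7 128.5] a [-0.   0.   0.4] rows 3.0
```

```bash
python3 -m crank '[{"tx":-0.5,"ty":1.6,"tz":40,"ax":0,"ay":0,"az":0},{"tx":-0.5,"ty":1.6,"tz":80,"ax":0,"ay":0,"az":0},{"tx":-0.5,"ty":1.6,"tz":110,"ax":0,"ay":0,"az":0},{"tx":-0.5,"ty":1.6,"tz":123,"ax":0,"ay":0,"az":0},{"tx":-0.5,"ty":1.6,"tz":128.5,"ax":0,"ay":0,"az":0},{"tx":-0.5,"ty":1.6,"tz":128.5,"ax":0,"ay":0,"az":0}]' 0 60
python3 -m crank '[{"tx":0,"ty":0,"tz":0,"ax":0,"ay":0,"az":0},{"tx":0,"ty":0,"tz":0,"ax":0,"ay":0,"az":0},{"tx":0,"ty":0,"tz":0,"ax":0,"ay":0,"az":0},{"tx":0,"ty":0,"tz":0,"ax":0,"ay":0,"az":0},{"tx":0,"ty":0,"tz":0,"ax":0,"ay":0,"az":0}]' 1 60
python3 -c "
from h import *
go(.5535,-.327,.23,6.3)"
```

```text
time_s: 32.88
tool_pos: [0.4549, -0.154, 0.1118]
tcp_rot: [3.136, 0.18, 0.001]
wrist_force: [0.3, -0.1, -0.4]
gripper_width: 0.999
gripper_force: 0.0
time_s: 33.5
tool_pos: [0.4547, -0.1541, 0.1121]
tcp_rot: [3.136, 0.179, 0.001]
wrist_force: [-0.6, 1.5, 7.9]
gripper_width: 0.38
gripper_force: 58.9
to (0.5535, -0.327, 0.23, 6.3) t [  78.5  183.  -117.9] a [ 0.  -0.1  0.3] rows 4.0
```

```bash
python3 -m crank '[{"tx":0,"ty":0,"tz":-10,"ax":0,"ay":0,"az":0},{"tx":0,"ty":0,"tz":-40,"ax":0,"ay":0,"az":0},{"tx":5,"ty":12,"tz":-80,"ax":0,"ay":0,"az":0},{"tx":17,"ty":40,"tz":-110,"ax":0,"ay":0,"az":0},{"tx":36,"ty":84,"tz":-118,"ax":0,"ay":0,"az":0},{"tx":55,"ty":128,"tz":-118,"ax":0,"ay":0,"az":0},{"tx":72,"ty":168,"tz":-118,"ax":0,"ay":0,"az":0},{"tx":78,"ty":183,"tz":-118,"ax":0,"ay":0,"az":0},{"tx":78,"ty":183,"tz":-118,"ax":0,"ay":0,"az":0},{"tx":78,"ty":183,"tz":-118,"ax":0,"ay":0,"az":0}]'
python3 - <<'E'
from h import *
st=ctrl.read_state();p,d=ctrl.get_image("wrist")
P=cloud("wrist",d,st);H,S,V=cv2.split(cv2.cvtColor(p,cv2.COLOR_RGB2HSV))
m=(H>20)&(H<32)&(S>140)&(d>0);q=P[m];q=q[(q[:,2]>.038)&(q[:,2]<.05)]
print(len(q),cv2.minAreaRect(q[:,:2].astype(np.float32)))
go(.5535,-.327,.117,6.3)
E
```

```text
time_s: 34.75
tool_pos: [0.5522, -0.3256, 0.2294]
tcp_rot: [-3.135, -0.181, 0.001]
wrist_force: [0.1, 0.3, -1.1]
gripper_width: 0.38
gripper_force: 59.8
1661 ((0.5541428923606873, -0.32730937004089355), (0.11980191618204117, 0.1379115879535675), 87.76280212402344)
to (0.5535, -0.327, 0.117, 6.3) t [  1.    1.7 112.6] a [-0.1  0.   0.3] rows 2.0
```

```bash
python3 -m crank '[{"tx":1,"ty":1.7,"tz":30,"ax":0,"ay":0,"az":0},{"tx":1,"ty":1.7,"tz":65,"ax":0,"ay":0,"az":0},{"tx":1,"ty":1.7,"tz":90,"ax":0,"ay":0,"az":0},{"tx":1,"ty":1.7,"tz":103,"ax":0,"ay":0,"az":0},{"tx":1,"ty":1.7,"tz":109,"ax":0,"ay":0,"az":0},{"tx":1,"ty":1.7,"tz":111,"ax":0,"ay":0,"az":0},{"tx":1,"ty":1.7,"tz":112,"ax":0,"ay":0,"az":0},{"tx":1,"ty":1.7,"tz":112.5,"ax":0,"ay":0,"az":0},{"tx":1,"ty":1.7,"tz":113,"ax":0,"ay":0,"az":0},{"tx":1,"ty":1.7,"tz":113,"ax":0,"ay":0,"az":0}]'
python3 -m crank '[{"tx":0,"ty":0,"tz":0.3,"ax":0,"ay":0,"az":0},{"tx":0,"ty":0,"tz":0.6,"ax":0,"ay":0,"az":0},{"tx":0,"ty":0,"tz":0.6,"ax":0,"ay":0,"az":0}]'
```

```text
time_s: 36.05
tool_pos: [0.554, -0.3288, 0.1166]
tcp_rot: [3.136, 0.179, 0.0]
wrist_force: [-0.2, 0.3, -0.8]
gripper_width: 0.382
gripper_force: 59.8
time_s: 36.42
tool_pos: [0.5541, -0.3287, 0.1162]
tcp_rot: [3.136, 0.18, 0.0]
wrist_force: [-0.1, 1.1, 3.1]
gripper_width: 0.382
gripper_force: 60.0
```

```bash
python3 -m crank '[{"tx":0,"ty":0,"tz":0,"ax":0,"ay":0,"az":0},{"tx":0,"ty":0,"tz":0,"ax":0,"ay":0,"az":0},{"tx":0,"ty":0,"tz":0,"ax":0,"ay":0,"az":0},{"tx":0,"ty":0,"tz":0,"ax":0,"ay":0,"az":0},{"tx":0,"ty":0,"tz":-10,"ax":0,"ay":0,"az":0},{"tx":0,"ty":0,"tz":-40,"ax":0,"ay":0,"az":0},{"tx":0,"ty":0,"tz":-85,"ax":0,"ay":0,"az":0},{"tx":0,"ty":0,"tz":-130,"ax":0,"ay":0,"az":0},{"tx":-60,"ty":0,"tz":-130,"ax":0,"ay":0,"az":0},{"tx":-60,"ty":0,"tz":-130,"ax":0,"ay":0,"az":0},{"tx":-60,"ty":0,"tz":-130,"ax":0,"ay":0,"az":0}]' 0 60
python3 - <<'E'
from h import *
p,d=ctrl.get_image("scene");cv2.imwrite("pics/end.png",p[...,::-1])
E
```

```text
time_s: 37.8
tool_pos: [0.4946, -0.3357, 0.2467]
tcp_rot: [3.136, 0.179, 0.002]
wrist_force: [0.3, -0.8, -0.5]
gripper_width: 0.998
gripper_force: 0.0
```

View pics/end.png

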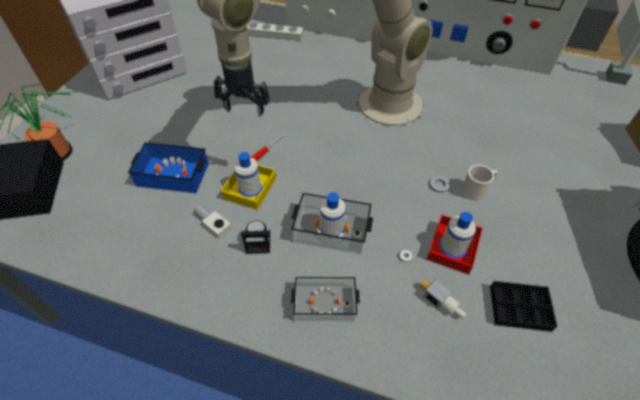

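All three filters stand upright where they belong: yellow tray (248,175), tank (333,213), red tub (459,235). The rest of the bench is undisturbed.

```bash
python3 -c "
from rig import ctrl
print(ctrl.close_job())"
```

```text
the job is handed in; nothing more can be done
None
```

Job handed in at about 38 s: the fresh filter (2.7 N) is pressed home in the tank seat, the waterlogged one (4.3 N) stands upright in the red tub, and the empty housing (about 1.6 N) stands upright in the yellow tray.

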